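# Set the straightedge against both stop screws of the scoring board

## Task

Pick up the aluminium straightedge by its blue rib and lay it flat and roughly centred on the grey scoring board, crosswise and short of the two red-tipped stop screws. Then slide it over the board away from the robot until its long edge bears on both red tips at the same time, gently (never more than about 12 N on a stop), and leave it lying there against both tips, let go. Do not drop it, and leave the other things on the bench where they are.

Things in the scene. Friction and masses are not known exactly. Their poses are not given: they have to be found in the camera images.
- straightedge: Loose straightedge, about 0.3 kg: a flat aluminium bar 40 mm wide (its x), 230 mm long (its y) and 12 mm thick, with square long edges, and along its middle an upright blue rib handle 14 mm wide (x), 90 mm long (y), its top 47 mm above the bar's underside. The two long edges are alike, so it may be used either way round. Origin: centre of the underside; z up.
- board: Fixed grey scoring board with a white plate inlaid flush, 200 mm (its x, pointing away from the robot) by 240 mm (its y) by 10 mm high; flat top. Two stops stand on its far part and point back toward the robot. Origin: centre of the underside, on the bench.
- stop_a: Left stop: block 26 x 24 x 20 mm on the board (near face at board x = 72 mm, y = +85 mm) with a brass set screw pointing to the board's -x, ending in a red round tip 8 mm across, its axis 7 mm above the board's top. The screw is set by hand: the tip stands 14 to 43 mm out from the near face. This pose does not tell how far: see or feel it. Origin: near face's lower edge, on the board's top; axes as the board's.
- stop_b: Right stop, made like the left one, at board y = -85 mm, with its own setting, so the line through the tips may be askew to the board by up to about 10 degrees. Each tip yields on a weak spring (1.5 mm, under 1 N) and is then rigid; a straightedge pushed onto it and left there stays in light contact. Sliding the bar on the board takes 1 to 4 N.
- timer: Bystander: white bench timer, 62 x 66 x 20 mm, left of the board. Origin: centre of the underside. Leave alone.
- marker_blue: Bystander: blue felt marker, 12 x 130 x 12 mm, lying left of the board. Origin: centre of the underside. Leave alone.
- mini_column_1: Bystander: small cartridge column with a red end, 17 x 65 x 17 mm, lying at the right. Origin: centre of the underside. Leave alone.
- mini_column_2: Bystander: small cartridge column with a blue end, 17 x 65 x 17 mm, lying at the right. Origin: centre of the underside. Leave alone.
- conical_rack: Bystander: purple foam tube rack, 62 x 120 x 44 mm, at the far right. Origin: centre of the underside. Leave alone.

How it is judged:
On the way, in this order (a step that is already met when the one before it is completed fails the run):
1. the straightedge lies flat on the board, crosswise and roughly centred, touching neither stop (z of straightedge in the frame of board between 0.008 and 0.0125 m and angle between straightedge's own z axis and vertical below 0.05 rad and y of straightedge in the frame of board between -0.025 and 0.025 m and angle between the y axis of straightedge and the y axis of board, either way round below 0.25 rad and contact force between each of stop_a, stop_b and straightedge below 0.05 N and linear speed of straightedge below 0.05 m/s), for 0.2 s.
2. lying flat on the board, it bears on both stops at the same time with at least 0.3 N on each (z of straightedge in the frame of board between 0.008 and 0.0125 m and angle between straightedge's own z axis and vertical below 0.05 rad and y of straightedge in the frame of board between -0.025 and 0.025 m and angle between the y axis of straightedge and the y axis of board, either way round below 0.25 rad and contact force between each of stop_a, stop_b and straightedge above 0.3 N), for 0.2 s.
At the end, for the whole second after the job is handed in: The straightedge rests, let go, flat on the board (within 0.05 rad and 2 mm), crosswise (within 0.25 rad) and centred within 25 mm along the board's y, still in contact with both stops (at least 0.02 N on each) (z of straightedge in the frame of board between 0.008 and 0.0125 m and angle between straightedge's own z axis and vertical below 0.05 rad and y of straightedge in the frame of board between -0.025 and 0.025 m and angle between the y axis of straightedge and the y axis of board, either way round below 0.25 rad and linear speed of straightedge below 0.01 m/s and angular speed of straightedge below 0.05 rad/s and contact force between each of stop_a, stop_b and straightedge above 0.02 N and contact force between the fingers and straightedge below 0.05 N); the robot touches nothing.
It fails at once if a stop is pressed with more than 12 N (contact force between any of stop_a, stop_b and anything else above 12 N).
It fails at once if the straightedge is dropped or flung (faster than 0.6 m/s with no finger on it) (linear speed of straightedge above 0.6 m/s and contact force between the fingers and straightedge below 0.05 N).
It fails at once if a bystander is moved by more than 20 mm (distance of any of timer, marker_blue, mini_column_1, mini_column_2, conical_rack from where it was at the start of the episode above 0.02 m).
It also fails if it takes over 67 s, if anything falls off the work surface, if the arm or the gripper's body presses on something with over 40 N, if the wrist force passes 120 N, or if a joint passes its speed limit or range.

## Robot

A 6-joint arm with a two-finger parallel gripper is mounted at the origin on a cart in front of the work surface, level with it; the furniture and walls round the work are solid. World frame = base frame: x ahead of the robot, y to its left, z up, the work surface at z = 0. Lengths are in m, angles in rad, forces in N, time in s.
With the tool pointing down it reaches from about 0.35 to 0.775 m from the base axis. Payload 7.3 kg.
Tool frame: the origin (TCP) lies at the very end of the fingers, on their centre line; the grasp point (between the pads) lies 19 mm behind it; z points along the fingers, y is the line along which they close (so a half turn about z gives the same grasp; the last joint's range is limited). The gripper opens to 92 mm and grips with 3 to 60 N. Pads are 19 mm wide; open, the fingers measure 130 mm over their backs; the gripper's body (75 mm by 190 mm) begins 47 mm behind the grasp point.
Start: joints at [-1.425, 0.342, 1.524, -0, 1.275, -0.146], TCP at [0.151, -0.503, 0.227] pointing down, gripper open.
Joint ranges: [-2.53, 2.53], [-0.77, 2.02], [0.04, 2.7], [-1, 4.14], [0.28, 2.66], [-3.11, 3.11]. Speed limits (rad/s): [2.57, 2.57, 3.14, 3.14, 3.14, 3.14].

## Interface

Orientations are given as [roll, pitch, yaw] about the fixed x, y, z axes, in that order (R = Rz(yaw) Ry(pitch) Rx(roll)).
In Python, from cell import robot gives the robot as it stands.
- The arm moves only by the tool apply_moves, never from a script. Its argument "rows" is a list of rows, each an object with "xyz": the shift along the tool's x, y, z in mm, a list of three; "turn": the turn about the tool's z in rad. A call has 1 to 10 rows; each row shifts and turns the commanded pose from where the row before left it, along the tool's axes as they then stand; what a row does not reach is not made up. A row lasts 1/8 s, in which the tool goes at most 62.5 mm and 10.7 degrees, less where a joint would pass 70% of its speed; a pose out of reach is approached as far as the arm can. A call with a gripper value outside its range is refused whole. "gripper" is the opening, from 0 (shut) to 1 (fully open), set as the call begins (left out, the last holds). The fingers move at their own pace and stop on an object; "newtons" is the grip in N (left out, the last holds). Time passes only in rows, so rows that do not move let the fingers close. It gives the time, the measured TCP pose, the force and the opening at its end, in the units of the state.
- robot.observe(): the state, without advancing time (a new reading comes with each control period).
- robot.read_camera(name): name is "side" or "top" or "wrist"; returns a dict with "frame" (480x640x3 uint8, blue, green, red), "mtx" (3x3 intrinsics, pixels), "R" (3x3) and "t" (3): a world point X has camera coordinates R X + t; the wrist camera has in their place "T_tool_cam" (4x4, takes a point from camera to tool coordinates, whose origin is the TCP and whose axes are the flange's). Camera axes: x right, y down, z forward; pixel columns grow to the right and rows downward; lengths in m; the calibration is good to about 2 mm. A picture is of the moment at which its call begins: read the wrist's pose just before it. There is no depth.
- robot.hand_in(): hands the job in, once; it reports no verdict.
The state is a dict: "time": time; "qpos": joint angles; "qvel": joint speeds; "joint_efforts": joint torques, N m; "tool_pos": TCP position; "tool_rot": TCP orientation; "contact_force": force on the tool from outside, world axes, zero at the start; "torque": the same for the moment, N m; "opening": finger opening in m.
Only numpy, scipy, OpenCV 4.12 (cv2) and the standard library are available. Lean on these libraries where they do the work, as an engineer would, in place of code of your own. Each camera call takes 0.05 s, during which the arm holds its last target. There are 200 camera calls.

## Working session

There is one attempt and no reset: what is moved stays moved. The work goes in short steps, Python scripts to look and compute and a tool call to move; the robot and the scene stay as the last step left them, time stands still between calls to the robot, and variables do not carry over. Pictures are saved under pics/ and viewed, on a budget of 10 in all, crops included, one or two more only if the job needs it, and the job is handed in when it is done.

Besides the shell and the picture viewer there is one more tool, called after "Emit:" as name(argument=value, ...) on one line, values as JSON. apply_moves: Moves the arm, as the interface text tells. Its arguments: {"type":"object","properties":{"rows":{"type":"array"},"gripper":{"type":"number"},"newtons":{"type":"number"}},"required":["rows"]}

```bash
mkdir -p pics; ls; cat > h.py <<'E'
import numpy as np, cv2, pickle
from cell import robot
def grab(n,save):
    s=robot.observe(); c=robot.read_camera(n); cv2.imwrite(f'pics/{save}.png',c['frame'])
    pickle.dump((s,c),open(f'pics/{save}.pkl','wb')); return s,c
def ray(save,u,v,z):
    from scipy.spatial.transform import Rotation as Ro
    s,c=pickle.load(open(f'pics/{save}.pkl','rb'))
    d=np.linalg.inv(c['mtx'])@[u,v,1]
    if 'R' in c and c['R'] is not None:
        o=-c['R'].T@c['t']; d=c['R'].T@d
    else:
        R=Ro.from_euler('xyz',s['tool_rot']).as_matrix(); T=c['T_tool_cam']
        o=R@T[:3,3]+s['tool_pos']; d=R@T[:3,:3]@d
    return o+d*(z-o[2])/d[2]
E
python3 - <<'E'
from h import *
s,c=grab('top','top1'); print(s); print(c['mtx'],c['R'],c['t'])
grab('side','side1')
E
```

```text
pics
{'time': 0.0, 'qpos': array([-1.42502752e+00,  3.42720357e-01,  1.52501708e+00, -1.62004275e-05,
        1.27540016e+00, -1.46008717e-01]), 'qvel': array([ 0.00158978,  0.00112436,  0.00027179, -0.0016216 ,  0.00048837,
       -0.00193072]), 'joint_efforts': array([-1.53935867e-03, -4.31251645e+01, -2.44219530e+01,  7.17326417e-02,
        5.61624987e-02, -1.17650461e-04]), 'tool_pos': array([ 0.15097106, -0.50239793,  0.22604617]), 'tool_rot': array([-3.14006190e+00, -2.09447438e-04,  2.91782097e-01]), 'contact_force': array([-0.18105385,  1.22652439, -0.11714679]), 'torque': array([-0.02106684,  0.00105967, -0.04745551]), 'opening': 0.09197694516016058}
[[567.18629585   0.         314.7176496 ]
 [  0.         567.18629585 238.91039408]
 [  0.           0.           1.        ]] [[-0.02895159 -0.9994618  -0.01542442]
 [-0.99543182  0.03023247 -0.09056206]
 [ 0.09097964  0.01273205 -0.99577136]] [-0.08499196  0.48588586  1.65943002]
```

View pics/top1.png

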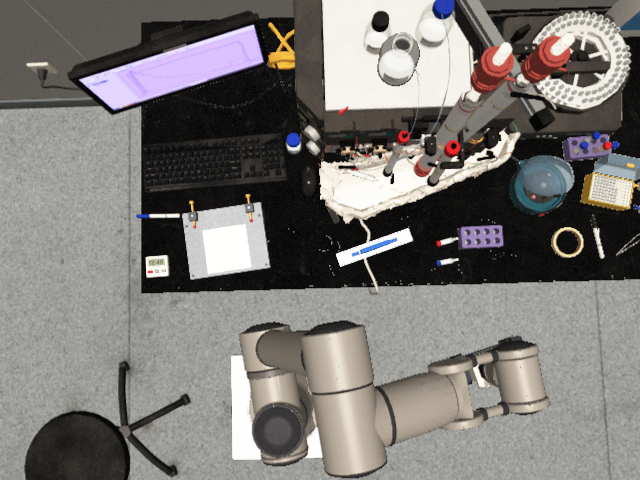

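The top view shows the board around (227,240), with the tips near (194,230) and (250,220). The straightedge is at (374,247) with its blue rib, and the bystanders sit clear of both.

```bash
python3 - <<'E'
from h import *
f=cv2.imread('pics/top1.png')
a=cv2.resize(f[190:290,170:430],None,fx=3,fy=3,interpolation=cv2.INTER_CUBIC)
cv2.imwrite('pics/crop1.png',a)
hsv=cv2.cvtColor(f,cv2.COLOR_BGR2HSV)
m=cv2.inRange(hsv,(100,120,80),(125,255,255)); m[:, :340]=0; m[:,412:]=0; m[:225]=0; m[275:]=0
ys,xs=np.nonzero(m); r=cv2.minAreaRect(np.c_[xs,ys].astype(np.float32)); print(r,len(xs))
for p in cv2.boxPoints(r): print(ray('top1',*p,0.047))
print('c',ray('top1',*r[0],0.047))
for p in [(337,266),(332,248)[:2],(411,230),(413,240)]: print(ray('top1',*p,0.012))
E
```

```text
((374.0792236328125, 246.7217559814453), (4.2378387451171875, 47.15435791015625), 70.34617614746094) 161
[ 0.43746166 -0.20450381  0.047     ]
[ 0.47984224 -0.3352847   0.047     ]
[ 0.46805755 -0.33893476  0.047     ]
[ 0.42572125 -0.20823748  0.047     ]
c [ 0.45275464 -0.27169746  0.047     ]
[ 0.40137498 -0.16296083  0.012     ]
[ 0.45531349 -0.14984309  0.012     ]
[ 0.50192887 -0.38650029  0.012     ]
[ 0.47189297 -0.39110249  0.012     ]
```

View pics/crop1.png

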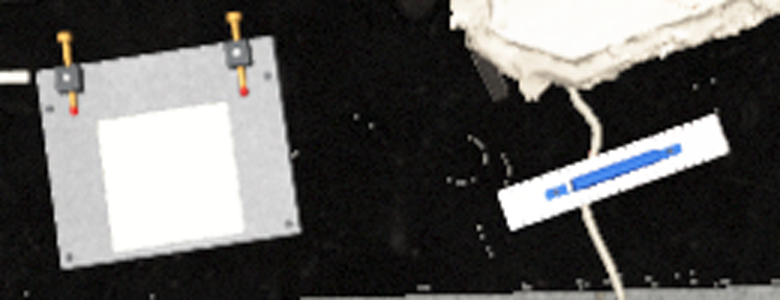

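The rib centre is about (0.453, -0.272), with the bar yawed about 0.31 rad. Moving above it.

Emit:
apply_moves(rows=[{"xyz":[50,-19,0],"turn":0},{"xyz":[50,-19,0],"turn":0},{"xyz":[51,-19,0],"turn":0},{"xyz":[51,-19,0],"turn":0},{"xyz":[51,-19,0],"turn":0},{"xyz":[51,-19,0],"turn":0},{"xyz":[51,-19,0],"turn":0},{"xyz":[0,0,0],"turn":-0.177},{"xyz":[0,0,0],"turn":-0.177},{"xyz":[0,0,0],"turn":-0.177}])

```text
time: 1.35
tool_pos: [0.4528, -0.2729, 0.2262]
tool_rot: [-3.141, 0.0, 0.829]
contact_force: [0.4, -0.1, 0.0]
opening: 0.0921
```

Emit:
apply_moves(rows=[{"xyz":[0,0,0],"turn":-0.177},{"xyz":[0,0,0],"turn":-0.177},{"xyz":[0,0,0],"turn":-0.177},{"xyz":[0,0,0],"turn":-0.177},{"xyz":[0,0,0],"turn":-0.177},{"xyz":[0,0,0],"turn":-0.177},{"xyz":[0,0,0],"turn":0}])

```text
time: 2.22
tool_pos: [0.4526, -0.2732, 0.2264]
tool_rot: [-3.141, -0.001, 1.883]
contact_force: [0.6, 0.6, 0.1]
opening: 0.0917
```

```bash
python3 - <<'E'
from h import *
s,c=grab('wrist','w1'); print(s['tool_pos'],s['tool_rot'],s['contact_force'],c['T_tool_cam'])
P=[]
for u,v in [(37,73),(272,37),(300,232),(63,268),(74,110),(244,91)]:
    z=0.01 if len(P)<4 else .017
    P.append(ray('top1',u/3+170,v/3+190,z)); print(P[-1])
P=np.array(P); print('c',P[:4].mean(0)); 
for a,b in [(0,1),(3,2),(3,0),(2,1)]: d=P[b]-P[a]; print(np.linalg.norm(d),np.arctan2(d[1],d[0]))
E
```

```text
[ 0.45262526 -0.27316268  0.2263761 ] [-3.14116249e+00 -6.13397779e-04  1.88319818e+00] [0.57630825 0.62632953 0.10435598] [[ 1.51044571e-03 -9.56907554e-01 -2.90388792e-01  7.77018805e-02]
 [ 9.99998474e-01  1.19052266e-03  1.27836640e-03 -8.71353614e-04]
 [-8.77564024e-04 -2.90390280e-01  9.56907893e-01 -1.57082323e-01]
 [ 0.00000000e+00  0.00000000e+00  0.00000000e+00  1.00000000e+00]]
[0.57043626 0.29648837 0.01      ]
[0.59947101 0.05998996 0.01      ]
[0.40339567 0.03617055 0.01      ]
[0.37468613 0.27213546 0.01      ]
[0.5311456 0.2580838 0.017    ]
[0.54496094 0.08823529 0.017     ]
c [0.48699727 0.16619608 0.01      ]
0.23827403803264893 -1.4486382867434546
0.2377050188202613 -1.4497227543716444
0.19725915854757559 0.12377223024847016
0.19751684406405398 0.12088855137535988
```

View pics/w1.png

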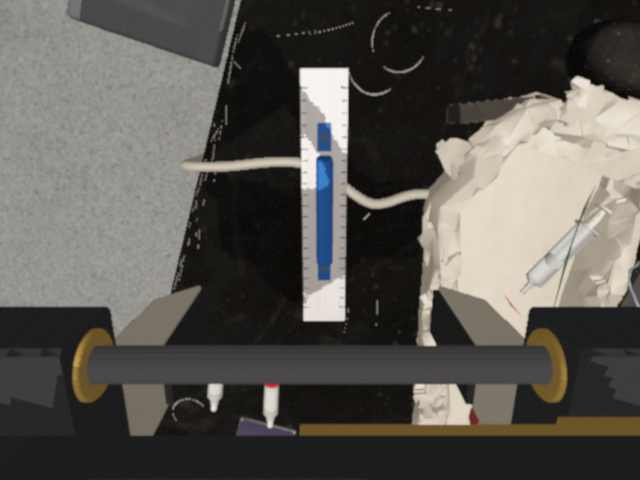

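The wrist view shows the bar with corners (299,68), (349,68), (346,321) and (302,321). The rib runs from about (324,157) to (324,262), nearly vertical in the image.

```bash
python3 - <<'E'
from h import *
P=np.array([ray('w1',u,v,.012) for u,v in [(299,68),(349,68),(346,321),(302,321)]]); print(P,P.mean(0))
d=(P[0]+P[1]-P[2]-P[3]);print('yaw',np.arctan2(-d[0],d[1]),np.linalg.norm(d)/2)
A,B=ray('w1',324.5,157,.047),ray('w1',324,264,.047);print(A,B,(A+B)/2,np.linalg.norm(A-B),np.arctan2(-(A-B)[0],(A-B)[1]))
s=robot.observe();y=s['tool_rot'][2]
R=np.array([[np.cos(y),np.sin(y)],[np.sin(y),-np.cos(y)]])
for C in (P.mean(0),(A+B)/2): print('tool shift',R.T@(C-s['tool_pos'])[:2]*1000)
E
```

```text
[[ 0.40199821 -0.17252136  0.012     ]
 [ 0.44091659 -0.1598849   0.012     ]
 [ 0.51356425 -0.37794508  0.012     ]
 [ 0.4727154  -0.39119583  0.012     ]] [ 0.45729862 -0.27538679  0.012     ]
yaw 0.31718245320054533 0.22983180073744747
[ 0.44275325 -0.23108103  0.047     ] [ 0.47028286 -0.31620492  0.047     ] [ 0.45651806 -0.27364297  0.047     ] 0.08946483439153874 0.31278987913201495
tool shift [-3.47392244  3.75174334]
tool shift [-1.57504795  3.54088812]
```

Emit:
apply_moves(rows=[{"xyz":[-2.5,3.5,40],"turn":-0.002},{"xyz":[0,0,45],"turn":0},{"xyz":[0,0,45],"turn":0},{"xyz":[0,0,40],"turn":0},{"xyz":[0,0,24],"turn":0},{"xyz":[0,0,11],"turn":0},{"xyz":[0,0,0],"turn":0}], gripper=1)

```text
time: 3.15
tool_pos: [0.4568, -0.2746, 0.0215]
tool_rot: [-3.141, -0.001, 1.885]
contact_force: [0.1, -0.3, 0.6]
opening: 0.0922
```

Emit:
apply_moves(rows=[{"xyz":[0,0,0],"turn":0},{"xyz":[0,0,0],"turn":0},{"xyz":[0,0,0],"turn":0},{"xyz":[0,0,0],"turn":0},{"xyz":[0,0,0],"turn":0},{"xyz":[0,0,0],"turn":0},{"xyz":[0,0,0],"turn":0},{"xyz":[0,0,0],"turn":0}], gripper=0, newtons=25)

```text
time: 4.15
tool_pos: [0.4568, -0.2746, 0.0217]
tool_rot: [-3.141, -0.0, 1.887]
contact_force: [0.3, 0.7, -0.3]
opening: 0.0161
```

Emit:
apply_moves(rows=[{"xyz":[0,0,-8],"turn":0},{"xyz":[0,0,-20],"turn":0},{"xyz":[0,0,-30],"turn":0},{"xyz":[0,0,-32],"turn":0.05},{"xyz":[0,0,-25],"turn":0.08},{"xyz":[0,0,-10],"turn":0.101},{"xyz":[0,0,0],"turn":0}], gripper=0, newtons=40)

```text
time: 5.03
tool_pos: [0.457, -0.2747, 0.1475]
tool_rot: [3.141, 0.001, 1.657]
contact_force: [0.2, 0.1, -4.1]
opening: 0.0138
```

Emit:
apply_moves(rows=[{"xyz":[16,2,0],"turn":0},{"xyz":[35,5,0],"turn":0},{"xyz":[50,8,0],"turn":0},{"xyz":[58,9,0],"turn":0},{"xyz":[60,9,0],"turn":0},{"xyz":[60,9,0],"turn":0},{"xyz":[58,9,0],"turn":0},{"xyz":[50,8,0],"turn":0},{"xyz":[34,6,0],"turn":0},{"xyz":[15,2,0],"turn":0}])

```text
time: 6.28
tool_pos: [0.4852, 0.1678, 0.1458]
tool_rot: [-3.14, 0.0, 1.66]
contact_force: [-0.3, 0.6, -4.4]
opening: 0.014
```

Emit:
apply_moves(rows=[{"xyz":[0,0,0],"turn":0},{"xyz":[0,0,0],"turn":0}])

```text
time: 6.52
tool_pos: [0.4863, 0.1645, 0.1464]
tool_rot: [-3.141, 0.001, 1.655]
contact_force: [0.4, -0.4, -3.5]
opening: 0.0137
```

```bash
python3 - <<'E'
from h import *
s,c=grab('wrist','w2'); print(s)
E
```

```text
{'time': 6.525, 'qpos': array([ 1.77165290e-01,  4.02245400e-01,  1.67316964e+00, -6.14690535e-04,
        1.06721211e+00,  9.28866777e-02]), 'qvel': array([-0.01379593, -0.00448102, -0.00411168,  0.00357076,  0.00100452,
        0.00391278]), 'joint_efforts': array([ 7.03243744e-01, -4.51844680e+01, -2.28018987e+01,  1.20024523e-01,
        3.22490721e-02, -1.92409141e-03]), 'tool_pos': array([0.48626503, 0.164503  , 0.14638568]), 'tool_rot': array([-3.14061244e+00,  6.31715687e-04,  1.65537216e+00]), 'contact_force': array([ 0.43266043, -0.38719278, -3.50436986]), 'torque': array([-0.02300434, -0.07642198, -0.0225373 ]), 'opening': 0.013732567978083612}
```

View pics/w2.png

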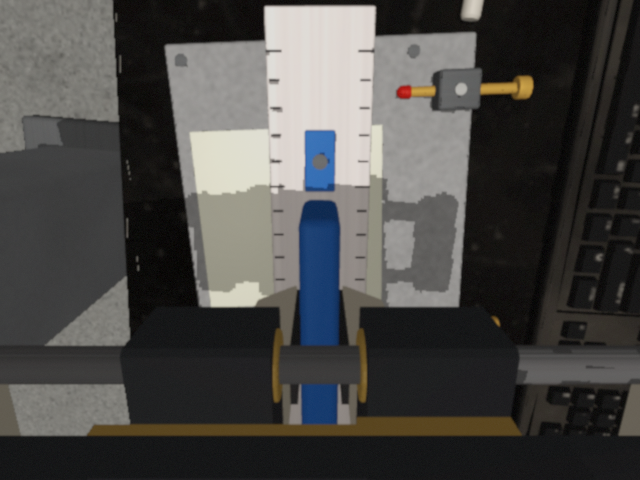

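Tip A's red end is at (397,92), and tip B is hidden by the gripper. I'll slide back 170 mm to see B in the same image region.

Emit:
apply_moves(rows=[{"xyz":[-12,0,0],"turn":0},{"xyz":[-28,0,0],"turn":0},{"xyz":[-45,0,0],"turn":0},{"xyz":[-45,0,0],"turn":0},{"xyz":[-28,0,0],"turn":0},{"xyz":[-12,0,0],"turn":0},{"xyz":[0,0,0],"turn":0},{"xyz":[0,0,0],"turn":0}])

```text
time: 7.58
tool_pos: [0.5009, -0.0032, 0.1467]
tool_rot: [-3.141, -0.0, 1.656]
contact_force: [0.1, 0.2, -3.4]
opening: 0.0135
```

```bash
python3 - <<'E'
from h import *
s,c=grab('wrist','w3'); print(s['tool_pos'],s['tool_rot'])
a=cv2.imread('pics/w2.png')[40:160,340:540]; b=c['frame'][40:160,340:540]
cv2.imwrite('pics/crop2.png',cv2.resize(np.vstack([a,b]),None,fx=2.5,fy=2.5,interpolation=cv2.INTER_CUBIC))
for n in ('w2','w3'):
    f=cv2.imread(f'pics/{n}.png'); h=cv2.cvtColor(f,cv2.COLOR_BGR2HSV)
    m=(cv2.inRange(h,(0,180,80),(5,255,255))|cv2.inRange(h,(172,180,80),(180,255,255)))
    k,_,st,ce=cv2.connectedComponentsWithStats(m)
    for i in range(1,k):
        if st[i][4]>15:
            x,y,w,hh,_a=st[i]; print(n,st[i],ce[i],ray(n,x,y+hh/2,.017))
E
```

```text
[ 0.50086238 -0.003173    0.14669264] [-3.14142734e+00 -3.39581942e-04  1.65626075e+00]
w2 [397  86  14  12 139] [404.14388489  91.78417266] [0.52785404 0.25745984 0.017     ]
w3 [397  90  13  11 129] [403.48062016  95.04651163] [0.54283313 0.08786909 0.017     ]
```

View pics/crop2.png

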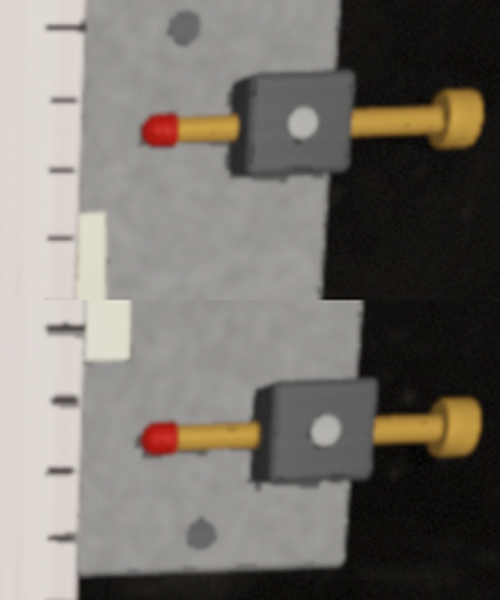

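Tips are at A (0.528, 0.2575) and B (0.543, 0.088), so the line angle is 0.0876 and the bar is at 0.0855, which is close enough. Going back over the board, then lowering.

Emit:
apply_moves(rows=[{"xyz":[12,0,0],"turn":-0.002},{"xyz":[28,0,0],"turn":0},{"xyz":[45,0,0],"turn":0},{"xyz":[45,0,0],"turn":0},{"xyz":[28,0,0],"turn":0},{"xyz":[12,0,15],"turn":0},{"xyz":[0,0,30],"turn":0},{"xyz":[0,0,30],"turn":0},{"xyz":[0,0,20],"turn":0},{"xyz":[0,0,8],"turn":0}])

```text
time: 8.88
tool_pos: [0.4851, 0.1652, 0.0418]
tool_rot: [-3.138, 0.001, 1.658]
contact_force: [1.2, 0.2, -3.3]
opening: 0.0138
```

Emit:
apply_moves(rows=[{"xyz":[0,0,5],"turn":0},{"xyz":[0,0,3],"turn":0},{"xyz":[0,0,1],"turn":0},{"xyz":[0,0,0],"turn":0},{"xyz":[0,0,0],"turn":0}])

```text
time: 9.5
tool_pos: [0.4865, 0.1655, 0.035]
tool_rot: [3.141, 0.0, 1.658]
contact_force: [-0.6, 0.5, -3.4]
opening: 0.0136
```

Emit:
apply_moves(rows=[{"xyz":[0,0,1],"turn":0},{"xyz":[0,0,1],"turn":0},{"xyz":[0,0,0.7],"turn":0},{"xyz":[0,0,0],"turn":0}])

```text
time: 10.0
tool_pos: [0.4863, 0.1655, 0.0322]
tool_rot: [3.142, 0.0, 1.658]
contact_force: [-0.6, -0.0, 1.1]
opening: 0.0138
```

In contact. I'll let it settle flat by opening briefly, then regrip lightly.

Emit:
apply_moves(rows=[{"xyz":[0,0,0],"turn":0},{"xyz":[0,0,0],"turn":0},{"xyz":[0,0,0],"turn":0}], gripper=0.25)

```text
time: 10.38
tool_pos: [0.4865, 0.1655, 0.0321]
tool_rot: [3.141, 0.0, 1.658]
contact_force: [0.7, 1.2, -0.4]
opening: 0.0232
```

Emit:
apply_moves(rows=[{"xyz":[0,0,0],"turn":0},{"xyz":[0,0,0],"turn":0},{"xyz":[0,0,0],"turn":0},{"xyz":[0,0,0],"turn":0}], gripper=0, newtons=12)

```text
time: 10.88
tool_pos: [0.4864, 0.1655, 0.032]
tool_rot: [3.141, 0.0, 1.658]
contact_force: [-0.7, -0.2, -0.8]
opening: 0.0143
```

```bash
python3 - <<'E'
from h import *
s,c=grab('top','top2'); print(s['tool_pos'],s['tool_rot'],s['contact_force'],s['torque'],s['opening'])
f=c['frame'][190:290,160:290]; a=cv2.resize(f,None,fx=4,fy=4,interpolation=cv2.INTER_CUBIC)
g=robot.read_camera('side')['frame']; cv2.imwrite('pics/side2.png',g)
cv2.imwrite('pics/c3.png',a)
E
```

```text
[0.48638596 0.16548007 0.03197953] [3.14144770e+00 5.83735212e-05 1.65781674e+00] [-0.70119287 -0.18360737 -0.76356704] [-0.04235342 -0.17772544 -0.02291175] 0.014260933515131503
```

View pics/side2.png

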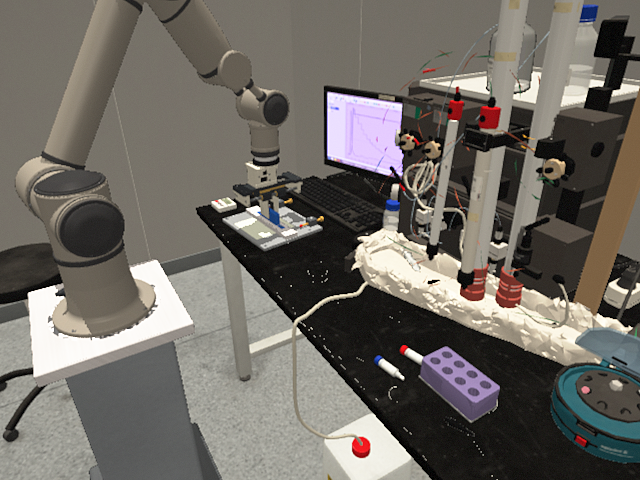

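The side view shows the bar flat on the board at about (275,222), short of the stops. Sliding forward, with about 29 mm expected to contact.

Emit:
apply_moves(rows=[{"xyz":[0,2,0],"turn":0},{"xyz":[0,3,0],"turn":0},{"xyz":[0,3,0],"turn":0},{"xyz":[0,3,0],"turn":0},{"xyz":[0,3,0],"turn":0},{"xyz":[0,3,0],"turn":0},{"xyz":[0,2,0],"turn":0},{"xyz":[0,2,0],"turn":0},{"xyz":[0,1,0],"turn":0},{"xyz":[0,0,0],"turn":0}])

```text
time: 12.22
tool_pos: [0.5059, 0.1672, 0.032]
tool_rot: [-3.137, 0.0, 1.658]
contact_force: [-7.0, -1.1, 8.0]
opening: 0.0139
```

```bash
cat > st.py <<'E'
from cell import robot
s=robot.observe();print(s['tool_pos'].round(4),s['tool_rot'].round(4),s['contact_force'].round(2),s['torque'].round(3),s['opening'])
E
python3 st.py
```

```text
[0.5059 0.1672 0.032 ] [-3.1367e+00  3.0000e-04  1.6580e+00] [-7.03 -1.08  8.05] [-0.122  1.135  0.037] 0.013881108767117274
```

Emit:
apply_moves(rows=[{"xyz":[0,0.8,0],"turn":0},{"xyz":[0,0.8,0],"turn":0},{"xyz":[0,0.8,0],"turn":0},{"xyz":[0,0.8,0],"turn":0},{"xyz":[0,0,0],"turn":0}])

```text
time: 12.85
tool_pos: [0.5091, 0.1675, 0.032]
tool_rot: [-3.137, 0.0, 1.658]
contact_force: [-7.8, -0.1, 7.0]
opening: 0.0139
```

```bash
python3 st.py
```

```text
[0.5091 0.1675 0.032 ] [-3.1366e+00  3.0000e-04  1.6580e+00] [-7.78 -0.15  7.03] [-0.127  1.184 -0.04 ] 0.013923323713738313
```

Sliding drags with a downward press of 8 N, so I'll lift slightly to relieve it.

Emit:
apply_moves(rows=[{"xyz":[0,0,-0.5],"turn":0},{"xyz":[0,0,-0.5],"turn":0},{"xyz":[0,0,0],"turn":0}])

```text
time: 13.22
tool_pos: [0.5115, 0.1676, 0.0327]
tool_rot: [-3.141, 0.0, 1.658]
contact_force: [-0.4, -0.4, -3.4]
opening: 0.0137
```

```bash
python3 st.py
```

```text
[0.5115 0.1676 0.0327] [-3.1414e+00  1.0000e-04  1.6578e+00] [-0.37 -0.35 -3.45] [-0.004 -0.079  0.028] 0.013734598739544867
```

Emit:
apply_moves(rows=[{"xyz":[0,0,0.4],"turn":0},{"xyz":[0,0,0],"turn":0}])

```text
time: 13.48
tool_pos: [0.5114, 0.1676, 0.0324]
tool_rot: [-3.141, 0.0, 1.658]
contact_force: [1.0, -1.0, -2.8]
opening: 0.0135
```

Emit:
apply_moves(rows=[{"xyz":[0,0.6,0],"turn":0},{"xyz":[0,0.6,0],"turn":0},{"xyz":[0,0.6,0],"turn":0},{"xyz":[0,0.6,0],"turn":0},{"xyz":[0,0,0],"turn":0}])

```text
time: 14.1
tool_pos: [0.5139, 0.1679, 0.0326]
tool_rot: [3.142, 0.0, 1.658]
contact_force: [-0.5, 0.2, -3.0]
opening: 0.0139
```

```bash
python3 st.py
```

```text
[0.5139 0.1679 0.0326] [3.1415e+00 1.0000e-04 1.6578e+00] [-0.47  0.23 -3.03] [-0.031 -0.155 -0.015] 0.013948439039889094
```

Emit:
apply_moves(rows=[{"xyz":[0,0,0.3],"turn":0},{"xyz":[0,0.4,0],"turn":0},{"xyz":[0,0.4,0],"turn":0},{"xyz":[0,0.4,0],"turn":0},{"xyz":[0,0,0],"turn":0}])

```text
time: 14.72
tool_pos: [0.5151, 0.168, 0.0323]
tool_rot: [3.142, 0.0, 1.658]
contact_force: [-0.3, -0.2, -3.1]
opening: 0.0141
```

```bash
python3 st.py
```

```text
[0.5151 0.168  0.0323] [3.1415e+00 1.0000e-04 1.6578e+00] [-0.29 -0.22 -3.13] [-0.083 -0.165 -0.029] 0.014100293268818962
```

Emit:
apply_moves(rows=[{"xyz":[0,0.4,0],"turn":0},{"xyz":[0,0.4,0],"turn":0},{"xyz":[0,0,0],"turn":0}])

```text
time: 15.1
tool_pos: [0.5158, 0.168, 0.0323]
tool_rot: [-3.142, 0.0, 1.658]
contact_force: [-0.9, 0.3, -3.8]
opening: 0.0137
```

```bash
python3 st.py
```

```text
[0.5158 0.168  0.0323] [-3.1415e+00  1.0000e-04  1.6578e+00] [-0.95  0.33 -3.8 ] [ 0.03  -0.061 -0.005] 0.01368981240254199
```

Emit:
apply_moves(rows=[{"xyz":[0,0,0.3],"turn":0},{"xyz":[0,0.3,0],"turn":0},{"xyz":[0,0.3,0],"turn":0},{"xyz":[0,0,0],"turn":0}])

```text
time: 15.6
tool_pos: [0.5162, 0.1681, 0.032]
tool_rot: [-3.141, 0.0, 1.658]
contact_force: [-1.5, 0.0, -2.1]
opening: 0.0141
```

```bash
python3 st.py
```

```text
[0.5162 0.1681 0.032 ] [-3.1412e+00  1.0000e-04  1.6578e+00] [-1.46  0.03 -2.11] [-0.039  0.134 -0.01 ] 0.014051658362325185
```

Emit:
apply_moves(rows=[{"xyz":[0,0.3,0],"turn":0},{"xyz":[0,0.3,0],"turn":0},{"xyz":[0,0,0],"turn":0}])

```text
time: 15.98
tool_pos: [0.5168, 0.1681, 0.032]
tool_rot: [-3.141, 0.0, 1.658]
contact_force: [-2.7, -0.4, 0.4]
opening: 0.0138
```

```bash
python3 st.py
```

```text
[0.5168 0.1681 0.032 ] [-3.1411e+00  1.0000e-04  1.6578e+00] [-2.7  -0.38  0.44] [-0.062  0.425 -0.013] 0.013839572876933666
```

Emit:
apply_moves(rows=[{"xyz":[0,0.3,0],"turn":0},{"xyz":[0,0.3,0],"turn":0},{"xyz":[0,0,0],"turn":0}])

```text
time: 16.35
tool_pos: [0.5172, 0.1682, 0.032]
tool_rot: [-3.141, 0.0, 1.658]
contact_force: [-5.7, 0.5, 2.3]
opening: 0.014
```

```bash
python3 st.py
```

```text
[0.5172 0.1682 0.032 ] [-3.1408e+00  1.0000e-04  1.6578e+00] [-5.68  0.54  2.29] [-0.05   0.752  0.005] 0.013963606672771356
```

Emit:
apply_moves(rows=[{"xyz":[0,0.3,0],"turn":0},{"xyz":[0,0.3,0],"turn":0},{"xyz":[0,0,0],"turn":0}])

```text
time: 16.73
tool_pos: [0.5173, 0.1682, 0.032]
tool_rot: [-3.14, 0.0, 1.658]
contact_force: [-6.4, 0.0, 2.7]
opening: 0.0138
```

```bash
python3 - <<'E'
import st
from h import *
s,c=grab('wrist','w4'); s,t=grab('top','top4')
f=cv2.resize(c['frame'][:300,200:520],None,fx=1.5,fy=1.5); g=cv2.resize(t['frame'][190:290,170:280],None,fx=2.9,fy=2.9)
o=np.zeros((450,800,3),np.uint8); o[:450,:480]=f; o[:290,480:799]=g; cv2.imwrite('pics/c4.png',o)
E
```

```text
[0.5173 0.1682 0.032 ] [-3.1397e+00  2.0000e-04  1.6579e+00] [-6.38  0.04  2.65] [-0.105  1.1   -0.02 ] 0.013845982606452395
```

View pics/c4.png

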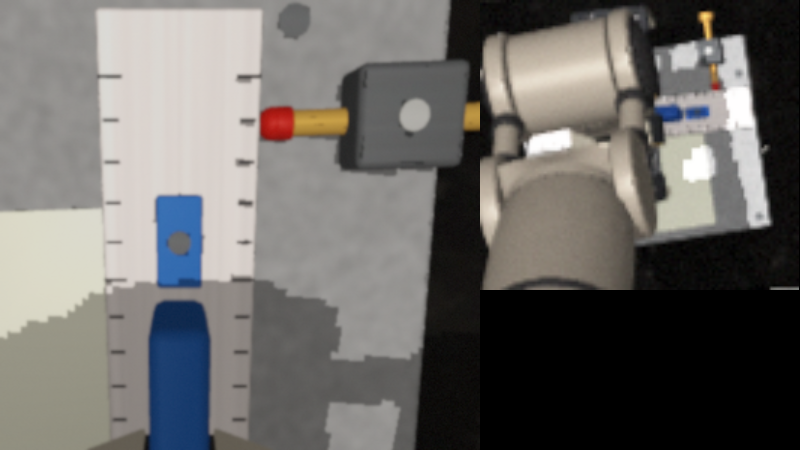

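Tip A touches the long edge at crop (262,123), and B looks the same in the top inset. The tool has stalled at 6.4 N with balanced Tz near 0. I'll make one small further push and hold to confirm.

Emit:
apply_moves(rows=[{"xyz":[0,0.3,0],"turn":0},{"xyz":[0,0.3,0],"turn":0},{"xyz":[0,0,0],"turn":0},{"xyz":[0,0,0],"turn":0},{"xyz":[0,0,0],"turn":0}])

```text
time: 17.45
tool_pos: [0.5173, 0.1682, 0.032]
tool_rot: [-3.139, 0.0, 1.658]
contact_force: [-7.9, -0.8, 4.9]
opening: 0.0144
```

```bash
python3 st.py
```

```text
[0.5173 0.1682 0.032 ] [-3.1385e+00  3.0000e-04  1.6579e+00] [-7.92 -0.78  4.9 ] [-0.128  1.38  -0.006] 0.014387179626156215
```

Friction could explain part of this, so I'll unload vertically: if the bar isn't on the tips it will creep forward.

Emit:
apply_moves(rows=[{"xyz":[0,0,-0.3],"turn":0},{"xyz":[0,0,-0.3],"turn":0},{"xyz":[0,0,0],"turn":0},{"xyz":[0,0,0],"turn":0}])

```text
time: 17.95
tool_pos: [0.5174, 0.1682, 0.032]
tool_rot: [-3.139, 0.0, 1.658]
contact_force: [-6.8, 0.0, 0.6]
opening: 0.0135
```

```bash
python3 st.py
```

```text
[0.5174 0.1682 0.032 ] [-3.1385e+00  2.0000e-04  1.6579e+00] [-6.76  0.04  0.59] [-0.08   1.1    0.029] 0.01354887908667024
```

It stayed put with 6.8 N at light vertical load, so both tips carry it with balanced Tz. Ease slightly, open, then rise.

Emit:
apply_moves(rows=[{"xyz":[0,-0.5,0],"turn":0},{"xyz":[0,0,0],"turn":0}])

```text
time: 18.2
tool_pos: [0.5174, 0.1682, 0.0321]
tool_rot: [-3.14, 0.0, 1.658]
contact_force: [-5.5, 0.4, -4.2]
opening: 0.0141
```

```bash
python3 st.py
```

```text
[0.5174 0.1682 0.0321] [-3.1396e+00  2.0000e-04  1.6578e+00] [-5.48  0.41 -4.22] [0.033 0.88  0.019] 0.014066426186904226
```

Emit:
apply_moves(rows=[{"xyz":[0,0,0],"turn":0},{"xyz":[0,0,0],"turn":0},{"xyz":[0,0,0],"turn":0},{"xyz":[0,0,0],"turn":0},{"xyz":[0,0,0],"turn":0}], gripper=0.5)

```text
time: 18.82
tool_pos: [0.5185, 0.1682, 0.0327]
tool_rot: [3.141, 0.0, 1.658]
contact_force: [0.0, 1.1, 0.0]
opening: 0.046
```

```bash
python3 st.py
```

```text
[0.5185 0.1682 0.0327] [3.1411e+00 1.0000e-04 1.6578e+00] [0.02 1.08 0.02] [ 0.007 -0.076 -0.052] 0.04598686441205315
```

Emit:
apply_moves(rows=[{"xyz":[0,0,-6],"turn":0},{"xyz":[0,0,-12],"turn":0},{"xyz":[0,0,-25],"turn":0},{"xyz":[0,0,-40],"turn":0},{"xyz":[0,0,-40],"turn":0},{"xyz":[-40,0,-10],"turn":0},{"xyz":[-40,0,0],"turn":0},{"xyz":[0,0,0],"turn":0},{"xyz":[0,0,0],"turn":0}])

```text
time: 19.95
tool_pos: [0.5252, 0.0888, 0.1661]
tool_rot: [3.141, -0.0, 1.657]
contact_force: [-1.1, -0.8, -0.5]
opening: 0.0458
```

```bash
python3 - <<'E'
import st
from h import *
s,c=grab('wrist','w5')
E
```

```text
[0.5252 0.0888 0.1661] [ 3.1410e+00 -3.0000e-04  1.6573e+00] [-1.05 -0.78 -0.48] [-0.025 -0.143  0.001] 0.045836296885991556
```

View pics/w5.png

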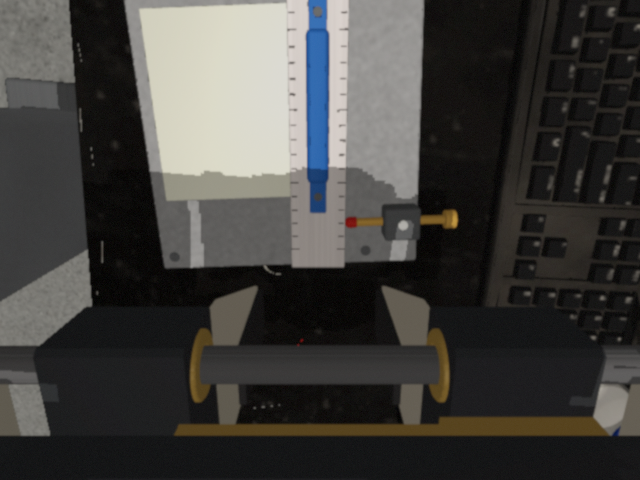

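Tip B touches the edge at (346,222). Checking A likewise, with both crops in one picture.

Emit:
apply_moves(rows=[{"xyz":[20,0,-5],"turn":0},{"xyz":[40,0,0],"turn":0},{"xyz":[50,0,0],"turn":0},{"xyz":[40,0,0],"turn":0},{"xyz":[20,0,0],"turn":0},{"xyz":[0,0,0],"turn":0},{"xyz":[0,0,0],"turn":0}])

```text
time: 20.88
tool_pos: [0.5106, 0.2569, 0.1705]
tool_rot: [-3.141, 0.001, 1.657]
contact_force: [0.4, 0.3, 0.4]
opening: 0.0457
```

```bash
python3 - <<'E'
import st
from h import *
s,c=grab('wrist','w6'); b=cv2.imread('pics/w5.png')[180:280,280:480]; a=c['frame'][180:280,280:480]
cv2.imwrite('pics/c6.png',cv2.resize(np.vstack([a,b]),None,fx=3,fy=3,interpolation=cv2.INTER_CUBIC))
E
```

```text
[0.5106 0.2569 0.1705] [-3.1413e+00  7.0000e-04  1.6574e+00] [0.37 0.29 0.37] [-0.053 -0.107  0.052] 0.04567991382274178
```

View pics/c6.png

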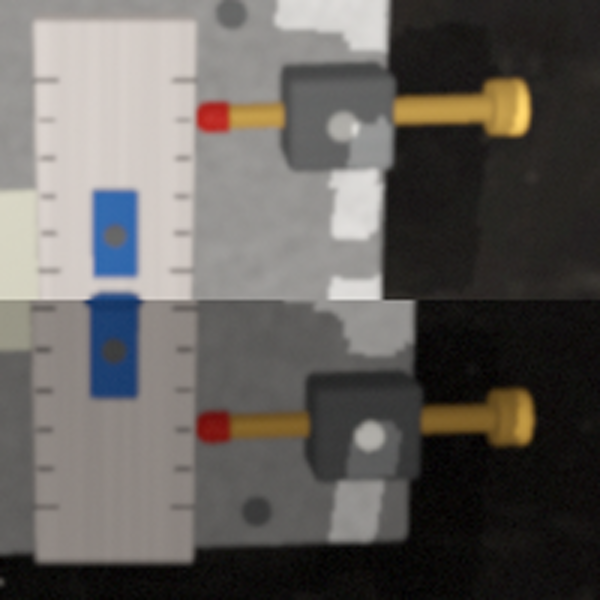

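Both tips (crop (198,117) and (198,427)) meet the edge alike, and the bar is only about 5 mm off centre. Handing in.

```bash
python3 -c "
from cell import robot; print(robot.hand_in())"
```

```text
the job is handed in; nothing more can be done
None
```

I picked the straightedge up by its rib and laid it flat on the board about 29 mm short of the tips. I then slid it onto both red tips, let it go and handed in at about 21 s on the robot's clock. The hand-in reports no verdict.

- **Pressing:** The most I read on the tool was about 8 N, friction included, so each stop took less than that. With the downward load eased off it still held about 6.8 N without moving. The turning moment was close to zero, so both stops shared the load about equally.
- **After release:** Close wrist views of each tip show both touching the long edge alike. The bar is flat and about 5 mm off centre along the board. The gripper is clear and reads no force. I did not measure how hard each tip presses once let go.
- **Drag while sliding:** Partway through the slide the gripper pressed the bar down with about 8 N, which made it drag. I lifted slightly to relieve this, so the bar rode at or just off the board (about 0.5 mm at most) until just before contact.
- **Measurement difference:** Contact came about 1.5 to 2 mm further than the camera estimate, which is within the stated calibration.
- **Other items:** I kept clear of the other things on the bench, but took no last picture of them.

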